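# Free the seized eyepiece of the small microscope

## Task

The eyepiece of the small single-tube microscope has seized in its slanting tube with dried immersion oil. Work it out by twisting it to and fro while pulling gently along the tube (a straight pull only drags or tips the microscope, which must stay standing where it is), then set the eyepiece down in the shallow steel parts tray; do not drop it.

Things in the scene. Friction and masses are not known exactly. Their poses are not given: they have to be found in the camera images.
- eyepiece: Eyepiece seized in the slanting tube, 70 mm long, 0.11 kg: round dark head 40 mm in diameter, 38 mm tall, over a plain round barrel 23 mm in diameter, 32 mm long, inside the tube. Origin: on its axis at the shoulder between them, which rests on the tube's mouth; z points out of the tube along the axis (head z 0 to +38 mm, barrel z 0 to -32 mm), at the start 35 degrees from vertical.
- eyepiece_head (a point): Point on the eyepiece's axis 21 mm above its shoulder, where to grip the head (axes as the eyepiece's). Grip it firmly, 30 N or more: turning it in the tube takes about 0.5 N m. It can be turned either way without limit.
- microscope_small: Small light grey microscope with one slanting eyepiece tube (the big dark one with two eyepieces, 430 mm tall, is furniture). Loose; stands by its weight of about 5.7 kg; a 25 to 30 N pull on the eyepiece drags or tips it. Foot 185 x 125 mm. Origin: centre of the foot's underside; x from its front to its back, y to its left, z up. Its front, to which the tube leans, faces roughly the robot.
- tube_mouth (a point): Centre of the tube's mouth, 45 mm in front of and 242 mm above the microscope's origin (axes as the microscope's). Tube 35 mm outside, 25 mm bore. The eyepiece sticks for the first 25 mm of its 32 mm way out, half as firmly after 12 mm. Straight it takes about 50 N; while it is turning, 10 to 20 N brings it out some 3 to 4 mm per radian turned.
- parts_tray: Shallow stainless-steel tray with a white paper liner, fixed on the worktop. Outside 110 mm (its x) by 160 mm (its y), 24 mm high, walls and floor 4 mm. Origin: centre of its underside, z up.
- tray_floor (a point): Centre of the tray's inner floor, 4 mm above the worktop (axes as the tray's).

How it is judged:
On the way:
1. the eyepiece is drawn right out of the tube (distance between eyepiece and tube_mouth above 0.045 m), for 0.1 s.
At the end, for the whole second after the job is handed in: The eyepiece rests, standing or lying, in the parts tray (shoulder within 70 mm of its centre lengthwise, 45 mm crosswise, under 50 mm above its underside), released and still; the small microscope stands level, its tube mouth within 15 mm of its start (x of eyepiece in the frame of parts_tray between -0.045 and 0.045 m and y of eyepiece in the frame of parts_tray between -0.07 and 0.07 m and z of eyepiece in the frame of parts_tray below 0.05 m and linear speed of eyepiece below 0.02 m/s and angular speed of eyepiece below 0.3 rad/s and distance of tube_mouth from where it was at the start of the episode below 0.015 m and angle between microscope_small's own z axis and vertical below 0.03 rad); the robot touches nothing.
It fails at once if the small microscope was dragged, turned or tipped: its tube mouth moved more than 15 mm (distance of tube_mouth from where it was at the start of the episode above 0.015 m).
It fails at once if the eyepiece was dropped: out of the tube and out of the fingers with its shoulder more than 80 mm above the worktop (distance between eyepiece and tube_mouth above 0.06 m and contact force between eyepiece and the fingers below 0.05 N and height (world z) of eyepiece above 0.08 m).
It also fails if it takes over 67 s, if anything falls off the work surface, if the arm or the gripper's body presses on something with over 40 N, if the wrist force passes 120 N, or if a joint passes its speed limit or range.

## Robot

A 6-joint arm with a two-finger parallel gripper is mounted at the origin on a cart in front of the work surface, level with it; the furniture and walls round the work are solid. World frame = base frame: x ahead of the robot, y to its left, z up, the work surface at z = 0. Lengths are in m, angles in rad, forces in N, time in s.
With the tool pointing down it reaches from about 0.35 to 0.975 m from the base axis. Payload 4.9 kg.
Tool frame: the origin (TCP) lies on the centre line of the jaws, within the pads' length; the fingertips stand 14 mm ahead of it and the grasp point (between the pads) lies 5 mm behind it; x points along the fingers, z is the direction in which the jaws open and shut, and the axes are right-handed (so a half turn about x gives the same grasp; the last joint's range is limited). The gripper opens to 85 mm and grips with 20 to 120 N. Pads are 22 mm wide; open, the fingers measure 114 mm over their backs; the gripper's body (76 mm by 85 mm) begins 54 mm behind the grasp point. The pads swing forward as they close: fully open they stand 13 mm farther back than shut.
Start: joints at [1.036, 0.053, 1.613, -0, 1.476, -0.119], TCP at [0.252, 0.572, 0.245] pointing down, gripper open.
Joint ranges: [-3.01, 3.01], [-1.01, 2.22], [0.06, 2.58], [-1.02, 4.17], [0.09, 2.62], [-3.14, 3.14]. Speed limits (rad/s): [2.57, 2.57, 3.14, 3.14, 3.14, 3.14].

## Interface

Orientations are given as a rotation vector (axis times angle).
In Python, from station import ctrl gives the robot as it stands.
- The arm moves only by the tool move_arm, never from a script. Its argument "increments" is a list that holds one entry, the list of rows, each a list of 4 numbers: the shift along the tool's x, y, z in units of 25 cm (1.0 is 25 cm), then the turn about the tool's x in units of 90 degrees (1.0 is 90 degrees). A call has 1 to 20 rows; each row shifts and turns the commanded pose from where the row before left it, along the tool's axes as they then stand; what a row does not reach is not made up. A row lasts 1/12 s, in which the tool goes at most 41.7 mm and 7.16 degrees, less where a joint would pass 70% of its speed; a pose out of reach is approached as far as the arm can. A call with a number of a shift or a turn outside -1 to 1 is refused whole. A call with a gripper value outside its range is refused whole. "gripper" is the closure, from 0 (fully open) to 1 (shut), set as the call begins (left out, the last holds). The fingers move at their own pace and stop on an object; "squeeze" is the grip in N (left out, the last holds). Time passes only in rows, so rows that do not move let the fingers close. It gives the time, the measured TCP pose, the force and the opening at its end, in the units of the state.
- ctrl.get_obs(): the state, without advancing time (a new reading comes with each control period).
- ctrl.get_image(name): name is "side" or "top" or "wrist"; returns a dict with "pixels" (420x560x3 uint8, red, green, blue), "depth" (420x560 float32, m along the optical axis (not along the pixel's ray), 0 where there is no reading), "K" (3x3 intrinsics, pixels), "k1" (the pictures are not rectified: a ray, as slopes to the right and down, at radius r is drawn at 1 + k1 r^2 times it, then the intrinsics apply), "extrinsics" (4x4, takes a point from camera to world coordinates); the wrist camera has in their place "tool_from_camera" (4x4, takes a point from camera to tool coordinates, whose origin is the TCP and whose axes are the tool frame's). Camera axes: x right, y up, looking along -z (the intrinsics and any distortion apply to the point x, -y, -z); pixel columns grow to the right and rows downward; lengths in m; the calibration is good to about 2 mm. A picture is of the moment at which its call begins: read the wrist's pose just before it.
- ctrl.finish_job(): hands the job in, once; it reports no verdict.
Trained networks look in the newest picture that a camera, given by its name, has taken for a name from the list of things; names that differ only in an ending like _2 or _b are one class to them, and where a whole thing is asked for, a point or a joint stands for the part that bears it (a point fixed in the world has none). Each returns a list of dicts, best first, with "score" (0 to 1); they miss things now and then, are a little off and sometimes report something else, mostly with a low value. They report only what shows in the picture. A call takes as long as a camera call.
- ctrl.trace(camera, target): "region" (420x560 bool, what is visible of it) and "pixel" ([row, column] in pixels, amid what is visible of it).
The state is a dict: "t": time; "q": joint angles; "dq": joint speeds; "effort": joint torques, N m; "tool_pos": TCP position; "tool_rot": TCP orientation; "contact_force": force on the tool from outside, world axes, zero at the start; "wrist_torque": the same for the moment, N m; "opening": finger opening in m.
Only numpy, scipy, OpenCV 4.12 (cv2) and the standard library are available. Lean on these libraries where they do the work, as an engineer would, in place of code of your own. Each camera call takes 0.05 s, during which the arm holds its last target. There are 200 camera calls.

## Working session

There is one attempt and no reset: what is moved stays moved. The work goes in short steps, Python scripts to look and compute and a tool call to move; the robot and the scene stay as the last step left them, time stands still between calls to the robot, and variables do not carry over. Pictures are saved under pics/ and viewed, about 8 in all and at most 12, crops included, and the job is handed in when it is done.

Besides the shell and the picture viewer there is one more tool, called as name(argument=value, ...), one argument or row to a line, values as JSON. move_arm: Moves the arm, as the interface text tells. Shifts and turns lie within -1 to 1; 1 stands for 25 cm of shift or 90 degrees of turn. Its arguments: {"type":"object","properties":{"increments":{"type":"array","items":{"type":"array","items":{"type":"array","items":{"type":"number","minimum":-1,"maximum":1}}}},"gripper":{"type":"number"},"squeeze":{"type":"number"}},"required":["increments"]}

```bash
mkdir -p pics; ls; cat > h.py <<'E'
import numpy as np, cv2
from scipy.spatial.transform import Rotation as R
from station import ctrl
def cloud(im, T=None, mask=None):
    d=im["depth"]; m=(d>0) if mask is None else (mask&(d>0))
    r,c=np.nonzero(m); K=im["K"]; 
    u=np.stack([(c-K[0,2])/K[0,0],(r-K[1,2])/K[1,1]],1); s=u.copy()
    for _ in range(10): s=u/(1+im["k1"]*(s**2).sum(1,keepdims=True))
    z=d[r,c]; p=np.stack([s[:,0]*z,-s[:,1]*z,-z],1)
    T=im["extrinsics"] if T is None else T
    return p@T[:3,:3].T+T[:3,3]
def tool():
    o=ctrl.get_obs(); T=np.eye(4); T[:3,:3]=R.from_rotvec(o["tool_rot"]).as_matrix(); T[:3,3]=o["tool_pos"]; return T,o
E
python3 - <<'E'
from h import *
T,o=tool(); print(o); print(T.round(3))
ims=[]
for n in ("side","top"):
    im=ctrl.get_image(n); ims.append(im["pixels"][...,::-1].copy())
    E=im["extrinsics"]; print(n,E.round(3).tolist())
    for t in ("eyepiece","microscope_small","parts_tray"):
        for k in ctrl.trace(n,t)[:2]:
            P=cloud(im,mask=k["region"])
            print(n,t,round(k["score"],2),k["pixel"],len(P),np.median(P,0).round(3),np.percentile(P,2,0).round(3),np.percentile(P,98,0).round(3))
            if k["score"]>.5:
                np.save(f"{n}_{t}.npy",P)
                cs,_=cv2.findContours(k["region"].astype(np.uint8),0,2); cv2.drawContours(ims[-1],cs,-1,(0,0,255),1)
cv2.imwrite("pics/a.png",cv2.resize(np.hstack(ims),(800,300))); cv2.imwrite("pics/side.png",ims[0]);cv2.imwrite("pics/top.png",ims[1])
E
```

```text
pics
{'t': 0.0, 'q': array([ 1.03601014e+00,  5.33838320e-02,  1.61429227e+00, -2.99500527e-06,
        1.47602233e+00, -1.18963289e-01]), 'dq': array([-1.41489623e-03, -2.91202996e-03,  6.11998533e-04, -7.01101819e-04,
       -6.59138635e-06, -1.67455360e-03]), 'effort': array([ 3.43433094e-04, -3.93696856e+01, -3.70169234e+01, -1.10254182e-04,
        7.11262415e-03,  2.57947102e-05]), 'tool_pos': array([0.2521359 , 0.57122976, 0.24404731]), 'tool_rot': array([-0.89869794,  1.3796264 ,  0.89716048]), 'contact_force': array([ 0.89112257,  0.50843529, -0.59870113]), 'wrist_torque': array([-0.0133726 , -0.03024921, -0.03473564]), 'opening': 0.08540912555901385}
[[-0.001 -0.915  0.404  0.252]
 [-0.002  0.404  0.915  0.571]
 [-1.     0.    -0.002  0.244]
 [ 0.     0.     0.     1.   ]]
side [[-0.995, 0.064, -0.071, 0.476], [-0.092, -0.454, 0.886, 0.454], [0.024, 0.889, 0.457, 0.578], [0.0, 0.0, 0.0, 1.0]]
side eyepiece 0.68 [206.4, 305.6] 532 [ 0.475 -0.189  0.265] [ 0.45  -0.653  0.016] [ 0.497 -0.177  0.282]
side microscope_small 0.6 [257.0, 266.7] 4628 [ 0.556 -0.219  0.102] [ 0.475 -0.271  0.009] [ 0.616 -0.178  0.23 ]
side parts_tray 0.93 [240.0, 311.7] 972 [ 0.454 -0.471  0.005] [ 0.416 -0.534  0.002] [ 0.5   -0.258  0.1  ]
side parts_tray 0.23 [259.7, 265.0] 4642 [ 0.557 -0.219  0.102] [ 0.475 -0.271  0.007] [ 0.617 -0.178  0.226]
top [[0.014, 0.995, -0.097, 0.406], [-1.0, 0.013, -0.016, -0.313], [-0.014, 0.097, 0.995, 1.22], [0.0, 0.0, 0.0, 1.0]]
top eyepiece 0.84 [221.3, 216.4] 515 [ 0.473 -0.202  0.269] [ 0.452 -0.222  0.253] [ 0.496 -0.18   0.284]
top microscope_small 0.98 [199.5, 247.3] 4317 [ 0.522 -0.246  0.101] [ 0.43  -0.315  0.009] [ 0.602 -0.158  0.234]
top parts_tray 0.79 [228.6, 339.7] 3838 [ 0.471 -0.452  0.006] [ 0.412 -0.532  0.   ] [ 0.529 -0.37   0.028]
```

View pics/side.png

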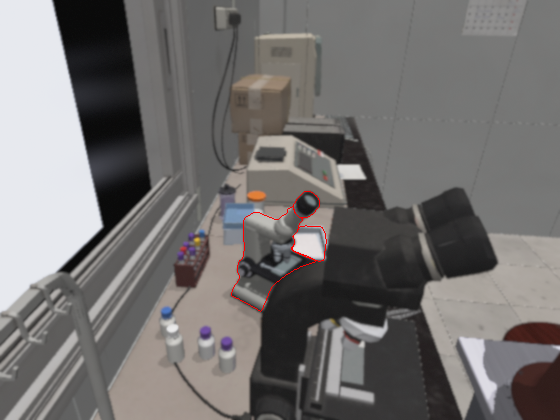

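View pics/top.png

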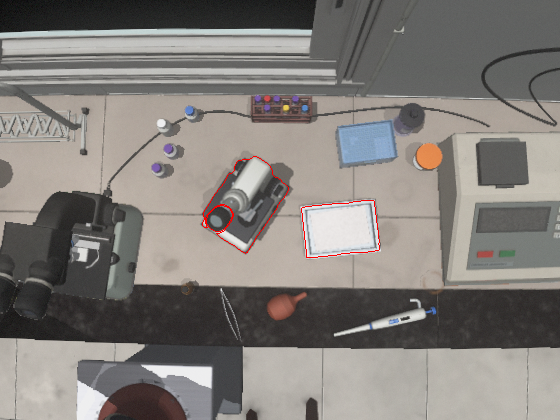

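```bash
python3 - <<'E'
from h import *
from scipy.optimize import least_squares
P=np.vstack([np.load("side_eyepiece.npy"),np.load("top_eyepiece.npy")]); P=P[(P[:,2]>.235)&(P[:,1]>-.3)]
print(len(P))
# microscope foot from top & side: low points
F=np.vstack([np.load("top_microscope_small.npy"),np.load("side_microscope_small.npy")]); 
for zl,zh in((.005,.02),(.02,.04),(.04,.06)):
    f=F[(F[:,2]>zl)&(F[:,2]<zh)]
    if len(f)>20: print(zl,len(f),cv2.minAreaRect(f[:,:2].astype(np.float32)),np.median(f[:,2]))
# cylinder w/ cap: params shoulder centre c, yaw psi of lean, tilt fixed 35
def sd(p,fix=None):
    c=p[:3];th=np.radians(35) ;a=np.array([-np.sin(th)*np.cos(p[3]),-np.sin(th)*np.sin(p[3]),np.cos(th)])
    v=P-c; s=v@a; r=np.linalg.norm(v-s[:,None]*a,axis=1)
    dr=r-.02; dz=np.abs(s-.019)-.019
    return np.where((dr<0)|(dz<0),np.maximum(dr,dz),np.hypot(np.maximum(dr,0),np.maximum(dz,0)))
for y0 in(-.5,0,.5):
    s=least_squares(sd,[.48,-.2,.24,y0],loss="soft_l1",f_scale=.002,x_scale=[.01,.01,.01,.3]); print(s.x.round(4),s.cost*1e6,np.abs(s.fun).mean())
t=np.load("top_parts_tray.npy"); print(cv2.minAreaRect(t[:,:2].astype(np.float32)))
E
```

```text
1030
0.005 251 ((0.590859055519104, -0.3563880920410156), (0.19880251586437225, 0.5042775273323059), 28.289426803588867) 0.011632294618231787
0.02 1017 ((0.5211280584335327, -0.23103737831115723), (0.13168734312057495, 0.18369951844215393), 58.730918884277344) 0.028432003413797036
0.04 400 ((0.5587583184242249, -0.25175535678863525), (0.10218346863985062, 0.08898381143808365), 60.9844856262207) 0.042000705068308164
[ 0.4849 -0.207   0.2404 -0.5624] 1807.7474491758412 0.0017732877989714753
[ 0.4849 -0.207   0.2404 -0.5624] 1807.7474489242907 0.0017732876215777362
[ 0.4849 -0.207   0.2404 -0.5624] 1807.747448692626 0.0017732876719007643
((0.47088623046875, -0.4510239064693451), (0.11930347979068756, 0.17149460315704346), 6.368340969085693)
```

Side view: the small microscope stands with its eyepiece at about (206,306). The big microscope in front is dark, at columns 260–490. Top view: eyepiece at (221,216), tray at (229,340), and the big microscope at columns 0–140, so it lies between the arm's start and the work. The cylinder fit agrees with the foot yaw (-32°). Next I'll map the obstacle heights along the way.

```bash
python3 - <<'E'
from h import *
P=np.vstack([cloud(ctrl.get_image(n)) for n in("top","side")])
xs=np.arange(0,.75,.05); ys=np.arange(.85,-.65,-.05)
print("rows y, cols x, max z cm:",(xs*100).astype(int))
for y in ys:
    print(round(y*100), [ (lambda z: int(100*np.percentile(z,98)) if len(z)>3 else '--')(P[(P[:,0]>=x)&(P[:,0]<x+.05)&(P[:,1]<=y)&(P[:,1]>y-.05)][:,2]) for x in xs])
E
```

```text
rows y, cols x, max z cm: [ 0  5 10 15 20 25 30 35 40 45 50 55 60 65 70]
85 ['--', '--', '--', '--', '--', '--', '--', '--', '--', '--', '--', '--', '--', '--', '--']
80 [-78, -79, '--', '--', '--', '--', '--', '--', '--', '--', '--', '--', '--', '--', '--']
75 [-79, -79, '--', '--', '--', '--', '--', '--', '--', '--', '--', '--', '--', '--', '--']
70 [-78, -79, '--', '--', '--', '--', '--', '--', '--', '--', '--', '--', '--', '--', '--']
65 [-78, -79, '--', '--', '--', '--', '--', '--', '--', '--', '--', '--', '--', '--', '--']
60 [-78, -78, '--', '--', '--', '--', '--', '--', '--', '--', '--', '--', '--', '--', '--']
55 [-79, -78, '--', '--', '--', '--', '--', '--', '--', '--', '--', '--', '--', '--', '--']
50 [-79, -78, '--', '--', '--', '--', '--', '--', '--', '--', '--', '--', '--', '--', '--']
45 [-79, -79, '--', '--', '--', '--', '--', '--', '--', '--', '--', '--', '--', '--', '--']
40 [-78, -78, '--', 0, 0, 0, '--', '--', 0, 0, 0, 0, 0, 4, 4]
35 [-78, -79, '--', 0, 0, 0, 0, '--', '--', 0, 0, 0, 0, 8, 8]
30 [-79, -79, '--', 0, 0, '--', 1, '--', '--', 0, 0, 0, 0, 37, 8]
25 [-79
[... 306 characters left out ...]
 0, 0, 0, 0, 6, 6, 7, 7]
-5 [5, 1, 0, 0, 0, 0, 3, 0, 0, 0, 0, 0, 6, 6, 6]
-10 [0, 0, 0, 0, 0, 0, 6, 0, 0, 9, 0, 0, 0, 0, 6]
-15 [0, 0, 0, 0, 0, 0, 0, 0, 3, 28, 23, 10, 0, 0, 0]
-20 [-78, -79, '--', 0, 0, 0, 0, 0, 10, 28, 23, 19, 14, 0, 6]
-25 [-79, -78, '--', 0, 0, 4, 3, 0, 2, 10, 19, 19, 18, 0, 8]
-30 [-78, -78, '--', 0, 0, 5, 5, 0, 0, 0, 9, 9, 0, 0, 8]
-35 [-78, -78, '--', 0, 0, 0, 3, 0, 2, 2, 2, 0, 0, 0, 8]
-40 [-79, -78, '--', 0, 1, 0, 0, 0, 2, 0, 2, 0, 7, 7, 0]
-45 [-79, -78, '--', 0, 1, 0, 0, 0, 2, 0, 2, 0, 7, 7, 7]
-50 [-79, -79, '--', 0, 2, 2, 0, 0, 2, 2, 2, 0, 7, 7, 7]
-55 [-78, -79, '--', 0, 0, 3, 0, 0, 0, 0, 0, 0, 7, 9, 11]
-60 [-78, -79, '--', 0, 0, 3, 1, 0, 0, 0, 0, 0, 6, 9, 11]
```

move_arm(
  increments=[
    [[-0.15,0,0,0],[-0.15,0,0,0],[-0.15,0,0,0],[-0.15,0,0,0],[-0.15,0,0,0],[-0.15,0,0,0],[-0.15,0,0,0],[-0.15,0,0,0],[0,0,0,0.045],[0,0,0,0.045]],
  ],
  gripper=0,
  squeeze=40,
)

```text
t: 1.33
tool_pos: [0.2525, 0.5718, 0.5502]
tool_rot: [-0.783, 1.417, 0.79]
contact_force: [0.6, 0.3, -1.2]
opening: 0.0851
```

move_arm(
  increments=[
    [[0,-0.1,-0.09,0],[0,-0.1,-0.09,0],[0,-0.1,-0.09,0],[0,-0.1,-0.09,0],[0,-0.1,-0.09,0],[0,-0.1,-0.09,0],[0,-0.1,-0.09,0],[0,-0.1,-0.09,0],[0,-0.1,-0.09,0],[0,-0.1,-0.09,0],[0,-0.1,-0.09,0],[0,-0.1,-0.09,0]],
  ],
)

```text
t: 2.33
tool_pos: [0.3642, 0.1824, 0.5456]
tool_rot: [-0.79, 1.421, 0.79]
contact_force: [0.6, -0.2, 0.6]
opening: 0.0853
```

move_arm(
  increments=[
    [[0,-0.1,-0.09,0],[0,-0.1,-0.09,0],[0,-0.1,-0.09,0],[0,-0.1,-0.09,0],[0,-0.1,-0.09,0],[0,-0.1,-0.09,0],[0,-0.1,-0.09,0],[0,-0.1,-0.09,0],[0,-0.1,-0.09,0],[0,-0.1,-0.09,0],[0,-0.1,-0.09,0],[0,-0.1,-0.09,0],[0,0,0,0]],
  ],
)

```text
t: 3.42
tool_pos: [0.4769, -0.2085, 0.5427]
tool_rot: [-0.784, 1.427, 0.788]
contact_force: [0.9, 0.6, -1.4]
opening: 0.085
```

```bash
cat > look.py <<'E'
from h import *
import sys
T,o=tool(); im=ctrl.get_image("wrist"); W=T@im["tool_from_camera"]
print("tool",T[:3,3].round(4),"q",o["q"].round(3)); print(T[:3,:3].round(3).tolist())
px=im["pixels"][...,::-1].copy()
for k in ctrl.trace("wrist","eyepiece")[:1]:
    P=cloud(im,W,k["region"]); print(k["score"],k["pixel"],np.median(P,0).round(4))
    np.save("wrist_eyepiece.npy",P)
    cs,_=cv2.findContours(k["region"].astype(np.uint8),0,2); cv2.drawContours(px,cs,-1,(0,0,255),1)
cv2.imwrite("pics/"+sys.argv[1],px)
from scipy.optimize import least_squares
P=P[(abs(P[:,2]-.26)<.04)]
def sd(p):
    c=p[:3];th=np.radians(35);a=np.array([-np.sin(th)*np.cos(p[3]),-np.sin(th)*np.sin(p[3]),np.cos(th)])
    v=P-c; s=v@a; r=np.linalg.norm(v-s[:,None]*a,axis=1); dr=r-.02; dz=np.abs(s-.019)-.019
    return np.where((dr<0)|(dz<0),np.maximum(dr,dz),np.hypot(np.maximum(dr,0),np.maximum(dz,0)))
s=least_squares(sd,[.485,-.207,.24,-.56],loss="soft_l1",f_scale=.002,x_scale=[.01,.01,.01,.3]); print(s.x.round(4),np.abs(s.fun).mean())
E
python3 look.py w1.png
```

```text
tool [ 0.4769 -0.2085  0.5427] q [-0.554 -0.194  1.361 -0.002  1.978 -1.563]
[[-0.003, -0.846, 0.533], [0.0, 0.533, 0.846], [-1.0, 0.003, -0.001]]
0.92 [169.5, 289.9] [ 0.4711 -0.1972  0.2698]
[ 0.4839 -0.2047  0.2408 -0.5517] 0.0021294071131188162
```

move_arm(
  increments=[
    [[0,0.029,0.025,0],[0.12,0,0,0],[0.12,0,0,0],[0.12,0,0,0],[0.12,0,0,0],[0.12,0,0,0],[0.12,0,0,0],[0.12,0,0,0],[0.12,0,0,0],[0.1,0,0,0],[0.05,0,0,0],[0.03,0,0,0],[0.03,0,0,0],[0,0,0,0]],
  ],
)

```text
t: 4.68
tool_pos: [0.4734, -0.1942, 0.2529]
tool_rot: [-0.791, 1.422, 0.79]
contact_force: [-0.0, 0.6, -0.3]
opening: 0.0853
```

```bash
python3 look.py w2.png
```

```text
tool [ 0.4734 -0.1942  0.2529] q [-0.535 -0.228  1.863  0.     1.506 -1.549]
[[0.0, -0.849, 0.528], [-0.0, 0.528, 0.849], [-1.0, -0.0, 0.0]]
0.89 [297.5, 273.2] [ 0.4673 -0.1947  0.2712]
[ 0.4845 -0.2049  0.2412 -0.5521] 0.0028961321466551854
```

View pics/w2.png

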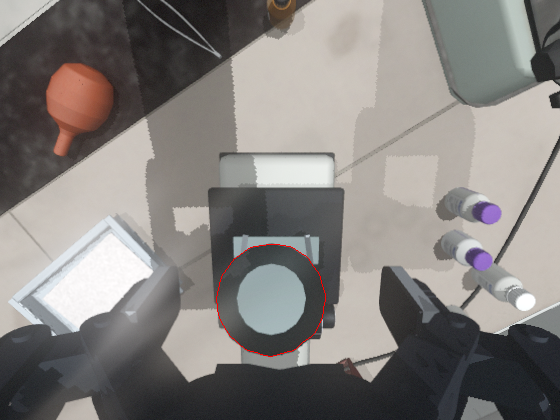

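The wrist view shows the head at (298,272) between the pads, at columns 165 and 395, so it sits slightly left of centre. I'll correct about 3 mm and close.

move_arm(
  increments=[
    [[0.01,-0.012,-0.013,0],[0,0,0,0]],
  ],
)

```text
t: 4.95
tool_pos: [0.4747, -0.1999, 0.2514]
tool_rot: [-0.791, 1.422, 0.788]
contact_force: [-0.2, 0.1, 0.4]
opening: 0.0851
```

move_arm(
  increments=[
    [[0,0,0,0],[0,0,0,0],[0,0,0,0],[0,0,0,0],[0,0,0,0],[0,0,0,0],[0,0,0,0],[0,0,0,0]],
  ],
  gripper=1,
  squeeze=50,
)

```text
t: 5.62
tool_pos: [0.4744, -0.1988, 0.2506]
tool_rot: [-0.79, 1.422, 0.79]
contact_force: [0.8, 3.5, 2.1]
opening: 0.0388
```

```bash
cat > st.py <<'E'
from h import *
T,o=tool(); a=np.array([-.4875,.302,.819]); f=o["contact_force"]; w=o["wrist_torque"]
print("t",round(o["t"],2),"tool",T[:3,3].round(4),"yaw",round(np.degrees(np.arctan2(T[1,2],T[0,2])),1),"x",T[:3,0].round(3),"open",round(o["opening"],4),"F",f.round(1),"F.a",round(f@a,1),"M",w.round(2),"M.a",round(w@a,2),"q6",round(o["q"][5],2))
E
python3 st.py
```

```text
t 5.62 tool [ 0.4744 -0.1988  0.2506] yaw 58.1 x [ 0.001  0.001 -1.   ] open 0.0388 F [0.8 3.5 2.1] F.a 2.4 M [ 0.53 -0.11 -0.02] M.a -0.3 q6 -1.56
```

move_arm(
  increments=[
    [[0,0,0,0.05],[0,0,0,0.05],[0,0,0,0.05],[0,0,0,0]],
  ],
)

```text
t: 5.95
tool_pos: [0.4763, -0.1959, 0.2507]
tool_rot: [-0.604, 1.475, 0.611]
contact_force: [6.2, 11.1, 2.1]
opening: 0.0389
```

```bash
python3 st.py
```

```text
t 5.95 tool [ 0.4763 -0.1959  0.2507] yaw 44.6 x [ 0.007  0.008 -1.   ] open 0.0389 F [ 6.2 11.1  2.1] F.a 2.0 M [ 2.35 -1.64  0.17] M.a -1.5 q6 -1.32
```

move_arm(
  increments=[
    [[-0.0033,0.0023,0,-0.05],[-0.0033,0.0023,0,-0.05],[-0.0033,0.0023,0,-0.05],[-0.0033,0.0023,0,-0.05],[0,0,0,-0.05],[0,0,0,-0.05],[0,0,0,0]],
  ],
)

```text
t: 6.53
tool_pos: [0.4712, -0.2015, 0.2516]
tool_rot: [-0.974, 1.353, 0.964]
contact_force: [2.0, -11.9, -7.4]
opening: 0.0389
```

```bash
python3 st.py
```

```text
t 6.53 tool [ 0.4712 -0.2015  0.2516] yaw 71.5 x [-0.003 -0.01  -1.   ] open 0.0389 F [  2.  -11.9  -7.4] F.a -10.6 M [-2.62 -0.   -0.39] M.a 0.95 q6 -1.79
```

move_arm(
  increments=[
    [[-0.0033,0.0023,0.004,0.05],[-0.0033,0.0023,0.004,0.05],[0,0,0.004,0.05],[0,0,0.004,0.05],[0,0,0.004,0.05],[0,0,0.004,0.05],[0,0,0,0]],
  ],
)

```text
t: 7.12
tool_pos: [0.4749, -0.1929, 0.2527]
tool_rot: [-0.609, 1.483, 0.605]
contact_force: [6.6, -5.1, -9.1]
opening: 0.0389
```

```bash
python3 st.py
```

```text
t 7.12 tool [ 0.4749 -0.1929  0.2527] yaw 44.5 x [ 0.002 -0.002 -1.   ] open 0.0389 F [ 6.6 -5.1 -9.1] F.a -12.2 M [-0.31 -1.71  0.29] M.a -0.13 q6 -1.31
```

move_arm(
  increments=[
    [[-0.001,0.0007,-0.005,-0.06],[-0.001,0.0007,-0.005,-0.06],[-0.001,0.0007,-0.005,-0.06],[-0.001,0.0007,-0.005,-0.06],[-0.001,0.0007,-0.005,-0.06],[-0.001,0.0007,0.005,0.06],[-0.001,0.0007,0.005,0.06],[-0.001,0.0007,0.005,0.06],[-0.001,0.0007,0.005,0.06],[-0.001,0.0007,0.005,0.06],[-0.001,0.0007,-0.005,-0.06],[-0.001,0.0007,-0.005,-0.06],[-0.001,0.0007,-0.005,-0.06],[-0.001,0.0007,-0.005,-0.06],[-0.001,0.0007,-0.005,-0.06],[-0.001,0.0007,0.005,0.06],[-0.001,0.0007,0.005,0.06],[-0.001,0.0007,0.005,0.06],[-0.001,0.0007,0.005,0.06],[-0.001,0.0007,0.005,0.06]],
  ],
)

```text
t: 8.78
tool_pos: [0.4719, -0.19, 0.2569]
tool_rot: [-0.607, 1.48, 0.604]
contact_force: [14.7, -4.4, -14.6]
opening: 0.039
```

```bash
cat > chk.py <<'E'
from h import *
import sys
from scipy.spatial import cKDTree
T,o=tool(); ref=np.load("top_microscope_small.npy")
for n in ("top","side"):
    im=ctrl.get_image(n); px=im["pixels"][...,::-1].copy()
    if len(sys.argv)>1: cv2.imwrite(f"pics/{n}_{sys.argv[1]}.png",cv2.resize(px[130:330,150:400],None,fx=3,fy=3) )
    for t in("microscope_small","eyepiece"):
        for k in ctrl.trace(n,t)[:1]:
            P=cloud(im,mask=k["region"]); ref=np.load(f"{n}_{t}.npy")
            P=P[(P[:,1]>-.33)&(P[:,2]>.005)]
            print(n,t,round(k["score"],2),len(P),k["pixel"],np.median(P,0).round(4))
            if t=="microscope_small" :
                Q=P[P[:,2]>.05]; D=np.zeros(3); tr=cKDTree(ref)
                for _ in range(15):
                    d,i=tr.query(Q+D); m=d<.01; D+=(ref[i[m]]-Q[m]-D).mean(0)
                print("  shift now vs start (mm)",(-D*1000).round(1),m.mean().round(2))
E
python3 st.py; python3 chk.py b
```

```text
t 8.78 tool [ 0.4719 -0.19    0.2569] yaw 44.4 x [ 0.005 -0.    -1.   ] open 0.039 F [ 14.7  -4.4 -14.6] F.a -20.5 M [-0.1  -2.79  0.71] M.a -0.22 q6 -1.31
top microscope_small 0.58 3359 [192.0, 253.4] [ 0.5355 -0.2557  0.1015]
  shift now vs start (mm) [-0.1 -0.2 -0.1] 1.0
side microscope_small 0.96 4592 [256.3, 266.4] [ 0.5557 -0.2186  0.102 ]
  shift now vs start (mm) [ 0.1 -0.1  0. ] 0.99
side eyepiece 0.81 311 [203.3, 310.1] [ 0.4681 -0.1833  0.2723]
```

move_arm(
  increments=[
    [[0,0,-0.006,-0.07],[0,0,-0.006,-0.07],[0,0,-0.006,-0.07],[0,0,-0.006,-0.07],[-0.001,0.0007,-0.006,-0.07],[-0.001,0.0007,0.006,0.07],[-0.001,0.0007,0.006,0.07],[-0.001,0.0007,0.006,0.07],[-0.001,0.0007,0.006,0.07],[-0.001,0.0007,0.006,0.07],[-0.001,0.0007,-0.006,-0.07],[-0.001,0.0007,-0.006,-0.07],[-0.001,0.0007,-0.006,-0.07],[-0.001,0.0007,-0.006,-0.07],[-0.001,0.0007,-0.006,-0.07],[-0.001,0.0007,0.006,0.07],[-0.001,0.0007,0.006,0.07],[-0.001,0.0007,0.006,0.07],[-0.001,0.0007,0.006,0.07],[-0.001,0.0007,0.006,0.07]],
  ],
)

```text
t: 10.75
tool_pos: [0.4683, -0.1876, 0.2628]
tool_rot: [-0.606, 1.479, 0.603]
contact_force: [13.9, 0.5, -8.5]
opening: 0.0393
```

```bash
python3 st.py; python3 chk.py c
```

```text
t 10.75 tool [ 0.4683 -0.1876  0.2628] yaw 44.3 x [ 0.006  0.    -1.   ] open 0.0393 F [13.9  0.5 -8.5] F.a -13.6 M [ 0.36 -2.38  0.69] M.a -0.33 q6 -1.3
top microscope_small 0.71 3557 [194.6, 248.8] [ 0.5332 -0.2533  0.1014]
  shift now vs start (mm) [ 0.3 -0.3  0. ] 1.0
side eyepiece 0.68 323 [201.3, 311.9] [ 0.4631 -0.1814  0.2775]
```

View pics/side_c.png

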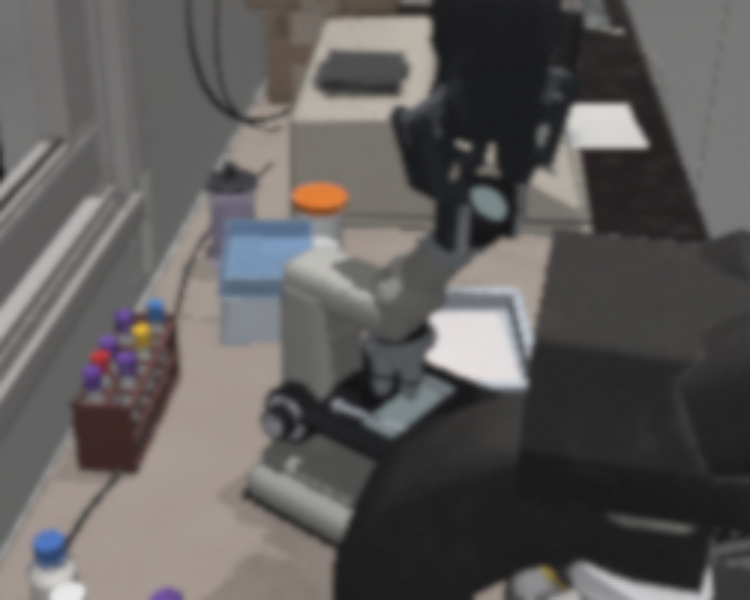

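Side crop: the head at (205,490) is held and has moved out of the tube. The microscope is unmoved, with under 0.5 mm shift, and the eyepiece is about 13–15 mm out. I'll continue.

move_arm(
  increments=[
    [[-0.001,0.0007,-0.006,-0.07],[-0.001,0.0007,-0.006,-0.07],[-0.001,0.0007,-0.006,-0.07],[-0.001,0.0007,-0.006,-0.07],[-0.001,0.0007,-0.006,-0.07],[-0.001,0.0007,0.006,0.07],[-0.001,0.0007,0.006,0.07],[-0.001,0.0007,0.006,0.07],[-0.001,0.0007,0.006,0.07],[-0.001,0.0007,0.006,0.07],[-0.001,0.0007,-0.006,-0.07],[-0.001,0.0007,-0.006,-0.07],[-0.001,0.0007,-0.006,-0.07],[-0.001,0.0007,-0.006,-0.07],[-0.001,0.0007,-0.006,-0.07],[-0.001,0.0007,0.006,0.07],[-0.001,0.0007,0.006,0.07],[-0.001,0.0007,0.006,0.07],[-0.001,0.0007,0.006,0.07],[-0.001,0.0007,0.006,0.07]],
  ],
)

```text
t: 12.72
tool_pos: [0.4648, -0.185, 0.2684]
tool_rot: [-0.607, 1.476, 0.602]
contact_force: [16.6, 0.7, -7.5]
opening: 0.0388
```

```bash
python3 st.py; python3 chk.py
```

```text
t 12.72 tool [ 0.4648 -0.185   0.2684] yaw 44.4 x [ 0.009  0.    -1.   ] open 0.0388 F [16.6  0.7 -7.5] F.a -14.0 M [ 0.42 -2.99  0.64] M.a -0.59 q6 -1.3
top microscope_small 0.57 3759 [195.2, 247.5] [ 0.5297 -0.2515  0.1015]
  shift now vs start (mm) [-0.1 -0.3 -0.1] 0.98
side microscope_small 0.84 4573 [255.7, 263.6] [ 0.5558 -0.2185  0.1021]
  shift now vs start (mm) [-0.1 -0.2 -0. ] 1.0
side eyepiece 0.71 323 [199.2, 311.3] [ 0.4599 -0.1795  0.283 ]
```

move_arm(
  increments=[
    [[-0.001,0,-0.006,-0.07],[-0.001,0,-0.006,-0.07],[-0.001,0,-0.006,-0.07],[-0.001,0,-0.006,-0.07],[-0.001,0,-0.006,-0.07],[-0.001,0,0.006,0.07],[-0.001,0,0.006,0.07],[-0.001,0,0.006,0.07],[-0.001,0,0.006,0.07],[-0.001,0,0.006,0.07],[-0.001,0,-0.006,-0.07],[-0.001,0,-0.006,-0.07],[-0.001,0,-0.006,-0.07],[-0.001,0,-0.006,-0.07],[-0.001,0,-0.006,-0.07],[-0.001,0,0.006,0.07],[-0.001,0,0.006,0.07],[-0.001,0,0.006,0.07],[-0.001,0,0.006,0.07],[-0.001,0,0.006,0.07]],
  ],
)

```text
t: 14.68
tool_pos: [0.4621, -0.1837, 0.2738]
tool_rot: [-0.605, 1.48, 0.604]
contact_force: [11.1, 4.6, -3.6]
opening: 0.0388
```

```bash
python3 st.py; python3 chk.py
```

```text
t 14.68 tool [ 0.4621 -0.1837  0.2738] yaw 44.3 x [ 0.005  0.001 -1.   ] open 0.0388 F [11.1  4.6 -3.6] F.a -7.0 M [ 0.86 -1.86  0.32] M.a -0.72 q6 -1.3
top microscope_small 0.82 3812 [194.4, 247.6] [ 0.5292 -0.2511  0.1015]
  shift now vs start (mm) [-0.1 -0.3  0.1] 0.99
side microscope_small 0.93 4610 [257.2, 267.6] [ 0.5551 -0.2182  0.1025]
  shift now vs start (mm) [-0.2 -0.1  0. ] 1.0
side eyepiece 0.62 305 [198.7, 314.3] [ 0.4576 -0.18    0.2874]
```

move_arm(
  increments=[
    [[-0.001,0,-0.006,-0.07],[-0.001,0,-0.006,-0.07],[-0.0033,0.002,0,0],[-0.0033,0.002,0,0],[-0.0033,0.002,0,0],[0,0,0,0]],
  ],
)

```text
t: 15.48
tool_pos: [0.4572, -0.1856, 0.2772]
tool_rot: [-0.777, 1.428, 0.777]
contact_force: [0.5, 0.4, -1.3]
opening: 0.0391
```

```bash
python3 st.py
```

```text
t 15.48 tool [ 0.4572 -0.1856  0.2772] yaw 57.1 x [-0. -0. -1.] open 0.0391 F [ 0.5  0.4 -1.3] F.a -1.2 M [ 0.03  0.03 -0.  ] M.a -0.01 q6 -1.53
```

move_arm(
  increments=[
    [[-0.012,0.0083,0,0],[-0.012,0.0083,0,0],[-0.0164,0.0115,0,0],[-0.0164,0.0115,0,0],[-0.0164,0.0115,0,0],[-0.0164,0.0115,0,0],[-0.02,0.014,0,0],[-0.02,0.014,0,0],[-0.02,0.014,0,0],[-0.05,0,0,0],[-0.05,0,0,0],[0,0,0,0]],
  ],
)

```text
t: 16.48
tool_pos: [0.4364, -0.172, 0.3438]
tool_rot: [-0.782, 1.424, 0.773]
contact_force: [1.1, 0.1, -0.1]
opening: 0.0389
```

```bash
python3 st.py; python3 chk.py d; python3 look.py w3.png; python3 -c "
import cv2,numpy as np
a=cv2.imread('pics/side_d.png');b=cv2.imread('pics/w3.png')
cv2.imwrite('pics/d2.png',np.hstack([cv2.resize(a,(400,320)),cv2.resize(b,(400,320))]))"
```

```text
t 16.48 tool [ 0.4364 -0.172   0.3438] yaw 57.2 x [ 0.005 -0.003 -1.   ] open 0.0389 F [ 1.1  0.1 -0.1] F.a -0.6 M [ 0.02 -0.01  0.01] M.a 0.0 q6 -1.53
top microscope_small 0.68 4602 [202.1, 246.8] [ 0.5168 -0.2424  0.1013]
  shift now vs start (mm) [-0.4  0.5 -0.1] 0.95
side microscope_small 0.8 4812 [255.8, 265.9] [ 0.5533 -0.2181  0.104 ]
  shift now vs start (mm) [-0.3 -0.1  0. ] 0.96
side eyepiece 0.56 435 [170.8, 332.1] [ 0.4319 -0.1746  0.3485]
tool [ 0.4352 -0.1713  0.3388] q [-0.534 -0.371  1.836 -0.     1.677 -1.532]
[[-0.001, -0.84, 0.542], [0.001, 0.542, 0.84], [-1.0, 0.001, -0.0]]
0.83 [296.5, 281.0] [ 0.4298 -0.1681  0.3585]
[ 0.485 -0.207  0.24  -0.56 ] nanlook.py:17: RuntimeWarning: Mean of empty slice.
  s=least_squares(sd,[.485,-.207,.24,-.56],loss="soft_l1",f_scale=.002,x_scale=[.01,.01,.01,.3]); print(s.x.round(4),np.abs(s.fun).mean())
  ret = ret.dtype.type(ret / rcount)
```

View pics/d2.png

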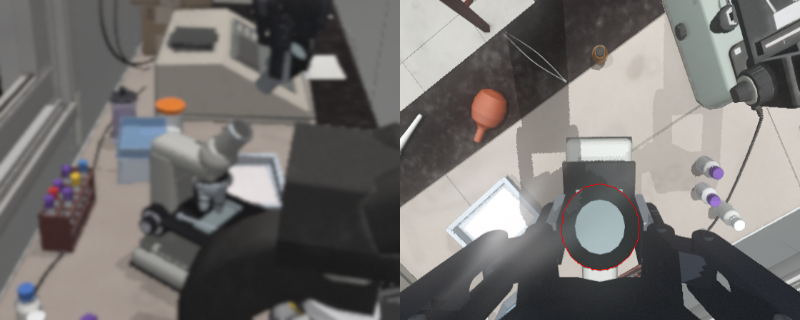

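The eyepiece is out and held between the pads: left crop at (45,270), right crop at (225,600). The microscope hasn't moved. Next I'll measure the eyepiece in the hand and the shift needed to the tray.

```bash
python3 - <<'E'
from h import *
from scipy.optimize import least_squares
T,o=tool(); P=np.load("wrist_eyepiece.npy"); P=P[(abs(P-np.median(P,0))<.035).all(1)]
def sd(p):
    c=p[:3];th=p[4];a=np.array([-np.sin(th)*np.cos(p[3]),-np.sin(th)*np.sin(p[3]),np.cos(th)])
    v=P-c; s=v@a; r=np.linalg.norm(v-s[:,None]*a,axis=1); dr=r-.02; dz=np.abs(s-.019)-.019
    return np.where((dr<0)|(dz<0),np.maximum(dr,dz),np.hypot(np.maximum(dr,0),np.maximum(dz,0)))
m=np.median(P,0)
s=least_squares(sd,[m[0]+.01,m[1]-.01,m[2]-.03,-.56,.6],loss="soft_l1",f_scale=.002,x_scale=[.01,.01,.01,.3,.3])
p=s.x; c=p[:3]; print(p.round(4),abs(s.fun).mean(),"rel TCP",(c-T[:3,3]).round(4),len(P))
d=np.array([.482,-.455])-c[:2]; y,z=T[:2,1],T[:2,2]; print("units y,z",d@y/.25,d@z/.25,"T",T[:3,3].round(4))
E
```

```text
[ 0.4477 -0.1798  0.3294 -0.5818  0.6674] 0.0028903024745377316 rel TCP [ 0.0125 -0.0085 -0.0095] 9655
units y,z -0.7119353943525863 -0.8507216539514529 T [ 0.4352 -0.1713  0.3389]
```

move_arm(
  increments=[
    [[0,-0.045,-0.054,0],[0,-0.08,-0.095,0],[0,-0.08,-0.095,0],[0,-0.08,-0.095,0],[0,-0.08,-0.095,0],[0,-0.08,-0.095,0],[0,-0.08,-0.095,0],[0,-0.08,-0.095,0],[0,-0.06,-0.072,0],[0,-0.047,-0.06,0],[0,0,0,0],[0.1,0,0,0],[0.12,0,0,0],[0.12,0,0,0],[0.12,0,0,0],[0.12,0,0,0],[0.12,0,0,0],[0.12,0,0,0],[0.06,0,0,0],[0,0,0,0]],
  ],
)

```text
t: 18.55
tool_pos: [0.4675, -0.4437, 0.1141]
tool_rot: [-0.77, 1.429, 0.786]
contact_force: [-0.4, 0.3, -1.4]
opening: 0.0389
```

```bash
python3 st.py; python3 chk.py; python3 look.py w4.png 2>/dev/null
```

```text
t 18.55 tool [ 0.4675 -0.4437  0.1141] yaw 57.2 x [-0.006  0.008 -1.   ] open 0.0389 F [-0.4  0.3 -1.4] F.a -0.9 M [-0.07  0.03  0.01] M.a 0.05 q6 -1.87
top microscope_small 0.9 4829 [202.2, 244.9] [ 0.5132 -0.2391  0.101 ]
  shift now vs start (mm) [-0.6  0.2 -0. ] 0.94
side microscope_small 0.75 4685 [256.8, 264.6] [ 0.5542 -0.2182  0.1033]
  shift now vs start (mm) [-0.2 -0.1  0.1] 0.97
tool [ 0.4707 -0.448   0.1227] q [-0.875  0.207  1.655 -0.     1.274 -1.873]
[[0.003, -0.84, 0.542], [-0.004, 0.542, 0.84], [-1.0, -0.005, -0.001]]
0.62 [295.0, 281.2] [ 0.4652 -0.4447  0.1423]
[ 0.485 -0.207  0.24  -0.56 ] nan
```

View pics/w4.png

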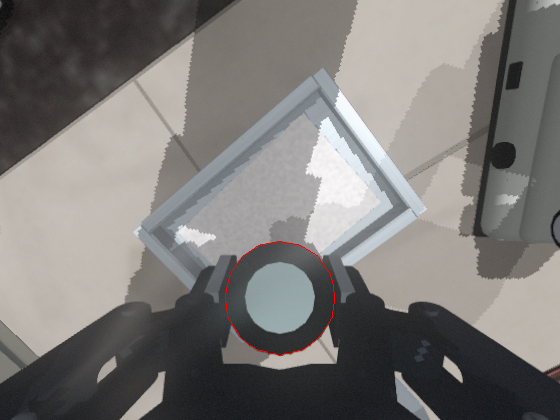

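move_arm(
  increments=[
    [[0.06,0,0,0],[0.06,0,0,0],[0.06,0,0,0],[0.05,0,0,0],[0.03,0,0,0],[0.01,0,0,0],[0.005,0,0,0],[0,0,0,0],[0,0,0,0]],
  ],
)

```text
t: 19.7
tool_pos: [0.4701, -0.4472, 0.0517]
tool_rot: [-0.779, 1.427, 0.776]
contact_force: [-0.3, -0.3, -0.3]
opening: 0.0388
```

```bash
python3 st.py
```

```text
t 19.7 tool [ 0.4701 -0.4472  0.0517] yaw 57.2 x [ 0.001 -0.001 -1.   ] open 0.0388 F [-0.3 -0.3 -0.3] F.a -0.2 M [ 0.02 -0.03  0.01] M.a -0.01 q6 -1.87
```

move_arm(
  increments=[
    [[0.008,0,0,0],[0.008,0,0,0],[0.004,0,0,0],[0,0,0,0],[0,0,0,0]],
  ],
)

```text
t: 20.12
tool_pos: [0.4696, -0.4466, 0.0458]
tool_rot: [-0.778, 1.427, 0.778]
contact_force: [-0.2, 0.3, -0.9]
opening: 0.0389
```

```bash
python3 st.py
```

```text
t 20.12 tool [ 0.4696 -0.4466  0.0458] yaw 57.2 x [-0.  0. -1.] open 0.0389 F [-0.2  0.3 -0.9] F.a -0.6 M [-0.03 -0.04 -0.03] M.a -0.02 q6 -1.87
```

move_arm(
  increments=[
    [[0.008,0,0,0],[0.008,0,0,0],[0.004,0,0,0],[0,0,0,0],[0,0,0,0]],
  ],
)

```text
t: 20.53
tool_pos: [0.47, -0.4472, 0.0441]
tool_rot: [-0.778, 1.427, 0.778]
contact_force: [-5.6, 6.0, 13.0]
opening: 0.0389
```

```bash
python3 st.py
```

```text
t 20.53 tool [ 0.47   -0.4472  0.0441] yaw 57.2 x [-0. -0. -1.] open 0.0389 F [-5.6  6.  13. ] F.a 15.2 M [ 0.94  0.82 -0.01] M.a -0.22 q6 -1.87
```

Contact with the floor: 13 N up. I'll ease off and release.

move_arm(
  increments=[
    [[-0.012,0,0,0],[0,0,0,0],[0,0,0,0]],
  ],
)

```text
t: 20.78
tool_pos: [0.47, -0.4472, 0.0446]
tool_rot: [-0.779, 1.427, 0.776]
contact_force: [-0.6, 0.2, 3.3]
opening: 0.0387
```

move_arm(
  increments=[
    [[0,0,0,0],[0,0,0,0],[0,0,0,0],[0,0,0,0],[0,0,0,0],[0,0,0,0],[0,0,0,0],[0,0,0,0],[0,0,0,0],[0,0,0,0],[0,0,0,0],[0,0,0,0]],
  ],
  gripper=0,
)

```text
t: 21.78
tool_pos: [0.4696, -0.4467, 0.0439]
tool_rot: [-0.778, 1.427, 0.778]
contact_force: [0.4, 0.7, 0.4]
opening: 0.0854
```

```bash
python3 st.py; python3 look.py w5.png 2>/dev/null
```

```text
t 21.78 tool [ 0.4696 -0.4467  0.0439] yaw 57.2 x [ 0. -0. -1.] open 0.0854 F [0.4 0.7 0.4] F.a 0.4 M [ 0.03 -0.03 -0.04] M.a -0.06 q6 -1.87
tool [ 0.4696 -0.4467  0.0439] q [-0.875  0.3    1.691 -0.     1.151 -1.873]
[[0.0, -0.84, 0.542], [-0.0, 0.542, 0.84], [-1.0, -0.0, -0.0]]
0.9 [215.6, 311.3] [ 0.4512 -0.4234  0.0393]
[ 0.485 -0.207  0.24  -0.56 ] nan
```

View pics/w5.png

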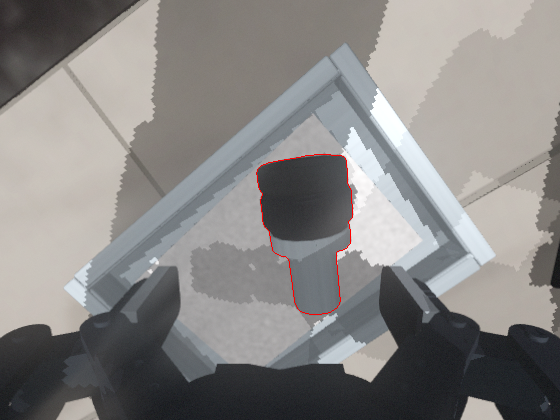

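The eyepiece lies in the tray, with its head at (195,305) and its barrel at (275,315), clear of the open fingers. I'll retreat straight up.

move_arm(
  increments=[
    [[-0.03,0,0,0],[-0.06,0,0,0],[-0.1,0,0,0],[-0.12,0,0,0],[-0.12,0,0,0],[-0.12,0,0,0],[-0.12,0,0,0],[-0.12,0,0,0],[-0.06,0,0,0],[0,0,0,0],[0,0,0,0],[0,0,0,0],[0,0,0,0],[0,0,0,0],[0,0,0,0]],
  ],
)

```text
t: 23.13
tool_pos: [0.4691, -0.4462, 0.2543]
tool_rot: [-0.775, 1.428, 0.78]
contact_force: [0.4, 1.0, 0.4]
opening: 0.0858
```

```bash
python3 st.py; python3 chk.py e; python3 - <<'E'
from h import *
for i in range(2):
    T,o=tool(); im=ctrl.get_image("wrist"); W=T@im["tool_from_camera"]
    for t in("eyepiece","parts_tray"):
        for k in ctrl.trace("wrist",t)[:1]:
            P=cloud(im,W,k["region"]); P=P[P[:,2]<.07]; print(t,round(k["score"],2),P.mean(0).round(4),cv2.minAreaRect(P[:,:2].astype(np.float32)))
cv2.imwrite("pics/w6.png",im["pixels"][...,::-1])
E
```

```text
t 23.13 tool [ 0.4691 -0.4462  0.2543] yaw 57.2 x [-0.002  0.002 -1.   ] open 0.0858 F [0.4 1.  0.4] F.a 0.4 M [ 0.04 -0.02 -0.05] M.a -0.06 q6 -1.87
top eyepiece 0.87 0 [234.5, 329.5] [nan nan nan]
side microscope_small 0.98 4816 [256.5, 265.4] [ 0.5533 -0.2182  0.1043]
  shift now vs start (mm) [-0.2 -0.2 -0. ] 0.96
side eyepiece 0.75 0 [248.5, 310.4] [nan nan nan]
eyepiece 0.56 [ 0.4569 -0.4233  0.0362] ((0.46300554275512695, -0.4249846339225769), (0.04450376331806183, 0.07044843584299088), 66.87837219238281)
parts_tray 0.75 [ 0.4702 -0.45    0.0117] ((0.4716486930847168, -0.4485054612159729), (0.1285313069820404, 0.17203912138938904), 6.178884029388428)
eyepiece 0.7 [ 0.4572 -0.4236  0.0379] ((0.46199899911880493, -0.426721453666687), (0.04058343917131424, 0.07109217345714569), 60.41959762573242)
parts_tray 0.76 [ 0.4705 -0.45    0.0117] ((0.4700888693332672, -0.4487829804420471), (0.1269584447145462, 0.1740284413099289), 4.351474285125732)
  return _methods._mean(a, axis=axis, dtype=dtype,
  ret = um.true_divide(
```

View pics/w6.png

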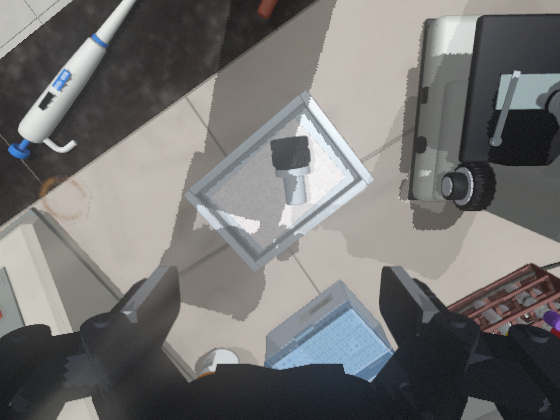

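The eyepiece lies still in the tray, with its shoulder at about (170,292), roughly 10 mm and 25 mm from the tray centre. The fingers are clear, so I'm handing in.

```bash
python3 -c "
from station import ctrl
print(ctrl.finish_job())"
```

```text
the job is handed in; nothing more can be done
None
```

The eyepiece is out of its tube and lying in the parts tray, and the job was handed in at about 23 s of the 67 s allowed. No verdict was reported.

**Extraction:** I gripped the head at 50 N with the tool pointing straight down, because moves could not tilt it to the tube's slant. I then twisted it to and fro by about ±15° about the vertical, easing it out along the tube. The force readings I took, at the end of each move, showed a pull of about 7 to 20 N along the tube, until it came free.

**Placing:** I lowered it until it touched the tray floor (about 13 N), eased off and opened the fingers. It tipped over gently onto its side.

**Last checks:**
- **Eyepiece:** it lies inside the tray, with its shoulder about 10 mm and 25 mm from the tray's centre along the two sides. Its position agreed between two wrist pictures.
- **Microscope:** it is still standing, shifted by under 1 mm from its start. The last check came from the side camera alone, as the top camera's detector missed the microscope that time.
- **Robot:** the fingers are open and about 0.2 m above the tray, with no contact force beyond sensor noise.
- **Failed check:** my last top and side position readings for the eyepiece came back empty, because my script's filter left out the tray area. The tray position therefore rests on the wrist camera; the other two detectors did find the eyepiece, but I compared only the wrist picture.

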